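Sort a left-hand and a right-hand bracket into their trays

TASK

One left-hand and one right-hand steel bracket, mirror images of each other, stand loose among the things on the bench. Put each of them into the tray that has a sample of the same hand screwed to its ledge, so that both end up standing upright on their feet, flat on the tray floor.

Things in the scene. Friction and masses are not known exactly. Their poses are not given: they have to be found in the camera images.
- left_bracket_wall (a point): left-hand steel bracket, 85 to 170 g, upright, any yaw: foot 45 x 80 mm, 5 thick; long wall 80 x 10 thick, top 40 above underside; short end wall 8 thick, same height, at the left seen from the open side. Point: long wall's centre, 20 above underside. Axes: z up, y along long wall (short wall at +y end), foot spans x -40 to +5. Grip across long wall's thickness from above, tips clear of foot
- right_bracket_wall (a point): right-hand steel bracket, 85 to 170 g, upright, any yaw: foot 45 x 80 mm, 5 thick; long wall 80 x 10 thick, top 40 above underside; short end wall 8 thick, same height, at the right seen from the open side. Point: long wall's centre, 20 above underside. Axes: z up, y along long wall (short wall at -y end), foot spans x -40 to +5. Grip across long wall's thickness from above, tips clear of foot
- left_tray_floor (a point): grey tray for left-hand brackets, fixed; either tray may be on either side. Point: centre of its bay, on the floor's top (4 mm above worktop). Bay 140 x 140 mm inside, walls 4 thick, rim 14 above floor. Axes: z up, x towards a ledge behind the bay where a sample left-hand bracket is screwed on for good (x 82 to 128, top 46 above floor)
- right_tray_floor (a point): grey tray for right-hand brackets, fixed; either tray may be on either side. Point: centre of its bay, on the floor's top (4 mm above worktop). Bay 140 x 140 mm inside, walls 4 thick, rim 14 above floor. Axes: z up, x towards a ledge behind the bay where a sample right-hand bracket is screwed on for good (x 82 to 128, top 46 above floor)

How it is judged:
By the outcome, as a careful person would: the job done as asked, in the order asked, and still so for the second after the job is handed in, with the robot touching nothing.
It also fails if it takes over 51 s, if anything falls off the work surface, if the arm or the gripper's body presses on something with over 40 N, if the wrist force passes 120 N, or if a joint passes its speed limit or range.

ROBOT

A 7-joint arm with a two-finger parallel gripper is mounted at the origin on a cart in front of the work surface, level with it; the furniture and walls round the work are solid. World frame = base frame: x ahead of the robot, y to its left, z up, the work surface at z = 0. Lengths are in m, angles in rad, forces in N, time in s.
With the tool pointing down it reaches from about 0.4 to 0.85 m from the base axis. Payload 10.4 kg.
Tool frame: the origin (TCP) lies between the finger pads; the fingertips stand 22 mm ahead of it and the grasp point (between the pads) lies 3 mm ahead of it (r.nose_length is the distance from the TCP to the fingertips, in m); z points along the fingers, y is the line along which they close (so a half turn about z gives the same grasp; the last joint's range is limited). The gripper opens to 87 mm and grips with 3 to 60 N. Pads are 19 mm wide; open, the fingers measure 117 mm over their backs; the gripper's body (75 mm by 190 mm) begins 51 mm behind the grasp point.
Start: joints at [-1.249, 0.332, -0.065, 1.46, 0.022, 1.35, -0.088], TCP at [0.211, 0.588, 0.245] pointing down, gripper open.
Joint ranges: [-2.6, 2.6], [-0.5, 2.12], [-1.47, 1.34], [0.16, 2.42], [-1.27, 4.41], [0.06, 2.06], [-2.6, 2.6]. Speed limits (rad/s): [2.22, 2.22, 2.79, 2.79, 3.14, 3.14, 3.14].

INTERFACE

Orientations are given as a unit quaternion [x, y, z, w].
In Python, from bench import readout, cams, r gives the robot as it stands. The module is installed in compiled form; this text tells all that it offers.
- The arm moves only by the tool step_arm, never from a script. Its argument "deltas" is a list that holds one entry, the list of rows, each a list of 7 numbers: the turn, a rotation vector about the tool's x, y, z in rad, then the shift along the tool's x, y, z in m, then the opening in per cent of the stroke, from 0 (shut) to 100 (fully open). A call has 1 to 20 rows; each row is the pose to reach, as a shift and turn from the pose commanded when the call began, along the tool's axes at that moment; what a row does not reach only later rows make up. A row lasts 1/8 s, in which the tool goes at most 62.5 mm and 10.7 degrees, less where a joint would pass 70% of its speed; a pose out of reach is approached as far as the arm can. A call with a gripper value outside its range is refused whole. The fingers move at their own pace and stop on an object; "squeeze" is the grip in N (left out, the last holds). Time passes only in rows, so rows that repeat a pose let the fingers close. It gives the time, the measured TCP pose, the force, the opening and the grip force at its end, in the units of the state.
- readout.read_state(): the state, without advancing time (a new reading comes with each control period).
- cams.camera(name): name is "scene" or "top" or "wrist"; returns a dict with "img" (384x512x3 uint8, red, green, blue), "fx", "fy", "cx", "cy" (pixels), "origin" and "rotation" of the camera in the world; the wrist camera has in their place "T_tool_cam" (4x4, takes a point from camera to tool coordinates, whose origin is the TCP and whose axes are the flange's). Camera axes: x right, y up, looking along -z (the intrinsics and any distortion apply to the point x, -y, -z); pixel columns grow to the right and rows downward; lengths in m; the calibration is good to about 2 mm. A picture is of the moment at which its call begins: read the wrist's pose just before it. There is no depth.
- r.close_job(): hands the job in; it is judged then, once.
The state is a dict: "time": time; "joint_positions": joint angles; "joint_vel": joint speeds; "joint_torque": joint torques, N m; "ee_pos": TCP position; "eef_rot": TCP orientation; "ft_force": force on the tool from outside, world axes, zero at the start; "torque": the same for the moment, N m; "width": finger opening in m; "grip_force": force on a finger pad.
Only numpy, scipy, OpenCV 4.12 (cv2) and the standard library are available. Lean on these libraries where they do the work, as an engineer would, in place of code of your own. Each camera call takes 0.05 s, during which the arm holds its last target. There are 200 camera calls.

## Working session

There is one attempt and no reset: what is moved stays moved. The work goes in short steps, Python scripts to look and compute and a tool call to move; the robot and the scene stay as the last step left them, time stands still between calls to the robot, and variables do not carry over. Pictures are saved under pics/ and viewed, at most 10 in all, crops included, and the job is handed in when it is done.

Besides the shell and the picture viewer there is one more tool, called after "Call:" as a command line: name --argument value ..., lists and objects as JSON in quotes. step_arm: Moves the arm, as the interface text tells. Its arguments: {"type":"object","properties":{"deltas":{"type":"array"},"squeeze":{"type":"number"}},"required":["deltas"]}

```bash
mkdir -p pics; python3 - <<'E'
from bench import readout,cams,r
import cv2,json
s=readout.read_state();print({k:s[k] for k in("time","ee_pos","eef_rot","width")})
for n in("top","scene"):
    c=cams.camera(n);print(n,c["fx"],c["fy"],c["cx"],c["cy"],c["origin"],c["rotation"],[k for k in c])
    cv2.imwrite(f"pics/{n}0.png",cv2.resize(c["img"][:,:,::-1],(800,600),interpolation=cv2.INTER_CUBIC))
E
```

```text
{'time': 0.0, 'ee_pos': array([0.21113801, 0.587887  , 0.24372603]), 'eef_rot': array([ 1.71539359e-01,  9.85177008e-01, -7.08602450e-04, -9.78473466e-05]), 'width': 0.0866116176089671}
top 406.5314169192177 406.5314169192177 252.87913028586033 190.29514820078734 [0.40382135 0.04295948 1.08494674] [-0.05037611  0.0465317   0.71175407 -0.69907309] ['img', 'fx', 'fy', 'cx', 'cy', 'origin', 'rotation']
scene 364.5109178375925 364.5109178375925 251.03580842385145 186.29959372812127 [ 0.02220426 -0.58131034  0.49085683] [ 0.49442583 -0.17985389 -0.2773904   0.80389691] ['img', 'fx', 'fy', 'cx', 'cy', 'origin', 'rotation']
```

View pics/top0.png

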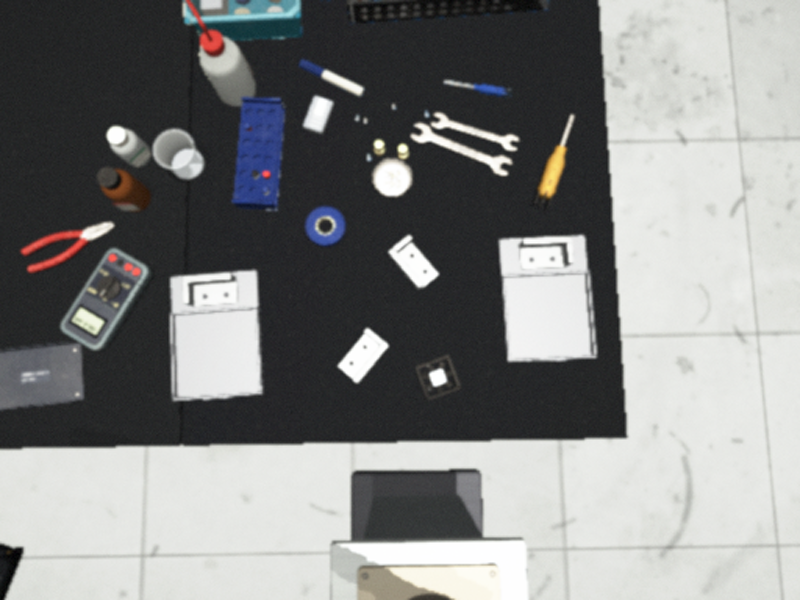

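View pics/scene0.png

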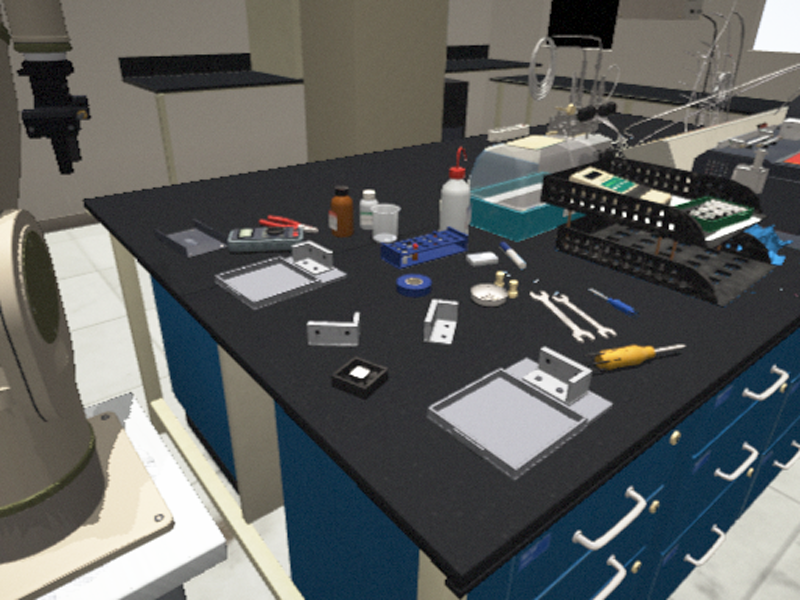

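The top view shows the loose brackets near (413,260) and (363,355), and the trays near (217,335) on the left and (548,300) on the right. The scene view shows the same four. I'll enlarge crops of each to tell their hands.

```bash
python3 - <<'E'
import cv2,numpy as np
from bench import cams
c=cams.camera("top");im=c["img"][:,:,::-1]
def crop(u,v,w,h,s): 
    return cv2.resize(im[v:v+h,u:u+w],None,fx=s,fy=s,interpolation=cv2.INTER_CUBIC)
# loose: u 210..290, v 145..250 ; trays
a=crop(212,146,75,50,8); b=crop(212,200,75,50,8)
print(a.shape)
cv2.imwrite("pics/loose.png",np.vstack([crop(210,148,100,50,6),crop(210,200,100,50,6)]))
cv2.imwrite("pics/trays.png",np.hstack([crop(102,168,78,94,5),crop(312,146,78,94,5)]))
c=cams.camera("scene");im=c["img"][:,:,::-1]
cv2.imwrite("pics/sc.png",np.vstack([crop(190,185,110,44,7),crop(180,145,110,42,7)]) if 0 else np.vstack([np.hstack([crop(190,185,57,42,7),crop(255,185,57,42,7)]),np.hstack([crop(180,148,57,42,7),crop(335,215,57,42,7)])]))
E
```

```text
(400, 600, 3)
```

View pics/loose.png

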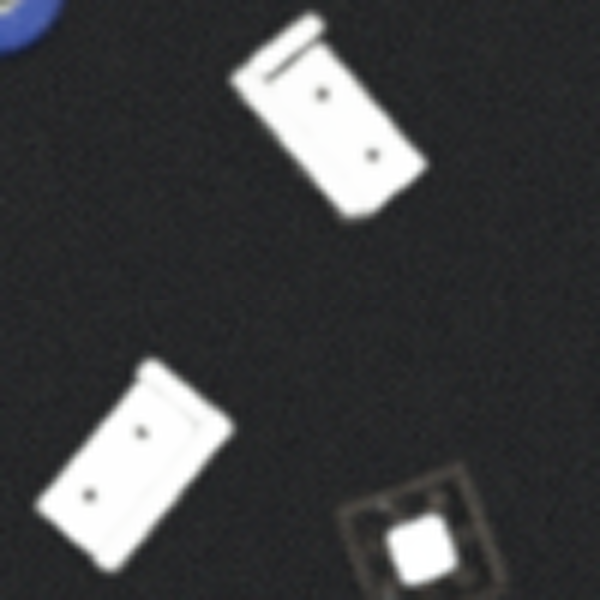

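View pics/trays.png

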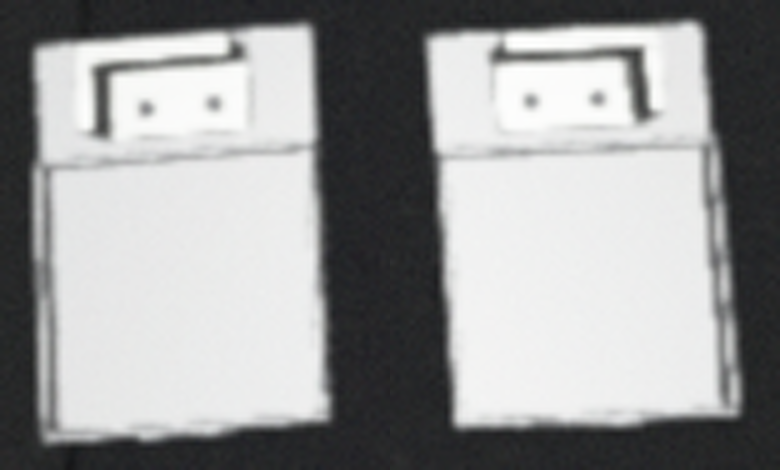

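View pics/sc.png

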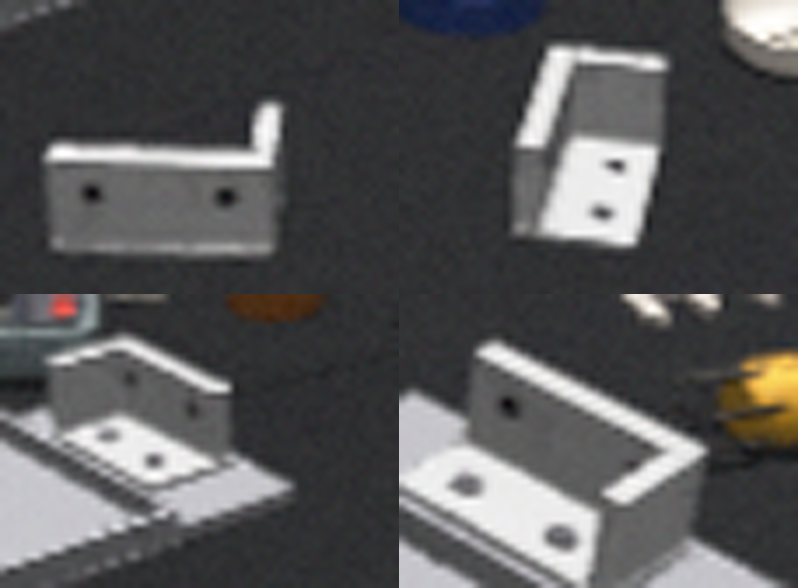

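Seen from the open side, the left sample (y+ tray) has its short wall at the left, so it is left-hand. The right tray is right-hand. Of the loose brackets, the near one has its wall on the lower right and its short wall at the upper end, so it is left-hand. The far one is right-hand. Next I'll fit their poses by silhouette.

```bash
cat >h.py <<'E'
import numpy as np,cv2
from scipy.spatial.transform import Rotation as R
from scipy.optimize import minimize
def cam_pose(c,s=None):
    if "origin" in c: return np.array(c["origin"]),R.from_quat(c["rotation"]).as_matrix() if np.size(c["rotation"])==4 else np.array(c["rotation"])
    T=np.eye(4);T[:3,:3]=R.from_quat(s["eef_rot"]).as_matrix();T[:3,3]=s["ee_pos"];T=T@np.array(c["T_tool_cam"]);return T[:3,3],T[:3,:3]
def proj(P,c,s=None):
    o,M=cam_pose(c,s);q=(np.atleast_2d(P)-o)@M
    return np.c_[c["cx"]+c["fx"]*q[:,0]/-q[:,2],c["cy"]-c["fy"]*q[:,1]/-q[:,2]]
def unproj(uv,z,c,s=None):
    o,M=cam_pose(c,s);uv=np.atleast_2d(uv)
    d=np.c_[(uv[:,0]-c["cx"])/c["fx"],-(uv[:,1]-c["cy"])/c["fy"],-np.ones(len(uv))]@M.T
    return o+d*((z-o[2])/d[:,2])[:,None]
def boxes(left):
    ys=(.032,.04) if left else (-.04,-.032)
    B=[(-.04,.005,-.04,.04,0,.005),(-.005,.005,-.04,.04,0,.04),(-.04,.005,*ys,0,.04)]
    return [np.array([[x,y,z] for x in b[:2] for y in b[2:4] for z in b[4:]]) for b in B]
def mask(p,left,c,z0=0,s=None,k=16,off=(0,0),shape=(384,512)):
    m=np.zeros((shape[0]*4,shape[1]*4),np.uint8)
    Rz=R.from_euler("z",p[2]).as_matrix()
    for b in boxes(left):
        uv=proj(b@Rz.T+[p[0],p[1],z0],c,s)-off
        h=cv2.convexHull(((uv+.5)*4-.5).astype(np.float32))
        cv2.fillConvexPoly(m,np.round(h*16).astype(np.int32),255,shift=4)
    return cv2.resize(m,(shape[1],shape[0]),interpolation=cv2.INTER_AREA)/255.
def fit(c,box,p0,left,s=None,hi=200.,lo=40.):
    u,v,w,h=box;g=c["img"][v:v+h,u:u+w].min(2).astype(float);g=np.clip((g-lo)/(hi-lo),0,1)
    f=lambda p:((mask(p,left,c,0,s,off=(u,v),shape=(h,w))-g)**2).sum()
    S=np.array([p0]*4,float);S[1,0]+=.006;S[2,1]+=.006;S[3,2]+=.12
    r=minimize(f,p0,method="Nelder-Mead",options=dict(initial_simplex=S,xatol=1e-4,fatol=1e-3));return r.x,r.fun
E
python3 - <<'E'
from h import *
from bench import cams,readout
c=cams.camera("top")
up=lambda P,z:unproj(P,z,c)[:,:2]
L=lambda x,y,v0,y0:((x+.5)/6-.5+210,(y+.5-y0)/6-.5+v0)
for n,box,left,a,b in(("A",(212,200,36,50),True,L(110,570,200,300),L(235,428,200,300)),("B",(245,146,38,42),False,L(348,215,148,0),L(235,80,148,0))):
    q=up([a,b],.04);d=(q[1]-q[0]) if left else (q[0]-q[1])
    yaw=np.arctan2(d[1],d[0])-np.pi/2
    p0=[*q.mean(0),yaw];print(n,p0,fit(c,box,p0,left))
for n,P in(("LT",[(37,165),(43,440),(330,420),(316,147)]),("RT",[(440,155),(455,427),(740,412),(715,140)])):
    P=np.array(P,float)
    uv=(P+.5)/5-.5+([102,168] if n=="LT" else [312-78,146])
    q=up(uv,.018);print(n,q.round(3).tolist(),q.mean(0),[np.linalg.norm(q[i]-q[(i+1)%4]).round(3) for i in range(4)])
E
```

```text
A [np.float64(0.4392580324930395), np.float64(0.08641373386988199), np.float64(-2.310023301835046)] (array([ 0.44352074,  0.09212916, -2.28273211]), np.float64(14.09151750528643))
B [np.float64(0.5957290629407194), np.float64(0.032841770077280494), np.float64(-4.0422400597336186)] (array([ 0.60058948,  0.02801944, -4.03993379]), np.float64(11.411253889729911))
LT [[0.531, 0.429], [0.387, 0.421], [0.394, 0.272], [0.538, 0.281]] [0.46231719 0.3506516 ] [np.float64(0.144), np.float64(0.149), np.float64(0.143), np.float64(0.148)]
RT [[0.585, -0.136], [0.44, -0.138], [0.446, -0.287], [0.59, -0.282]] [ 0.51510514 -0.21066881] [np.float64(0.144), np.float64(0.149), np.float64(0.144), np.float64(0.146)]
```

```bash
cat >>h.py <<'E'
def delta(pos,ydeg,s):
    M=R.from_quat(s["eef_rot"]);y=np.array([np.cos(np.radians(ydeg)),np.sin(np.radians(ydeg)),0]);z=np.array([0,0,-1.])
    T=R.from_matrix(np.c_[np.cross(y,z),y,z])
    rv=(M.inv()*T).as_rotvec();t=M.inv().apply(np.array(pos)-s["ee_pos"]);print("turn",rv.round(4),"shift",t.round(4))
E
python3 - <<'E'
from h import *
from bench import readout
s=readout.read_state();delta([.4435,.092,.20],49.2,s)
E
```

```text
turn [-5.000e-04  1.000e-04  3.673e-01] shift [-0.3863 -0.3884  0.0444]
```

Call:
step_arm --deltas '[[[0,0,0.06,-0.04,-0.04,0,40],[0,0,0.13,-0.08,-0.08,0,40],[0,0,0.2,-0.12,-0.12,0.005,40],[0,0,0.27,-0.16,-0.16,0.01,40],[0,0,0.33,-0.2,-0.2,0.015,40],[0,0,0.367,-0.24,-0.24,0.02,40],[0,0,0.367,-0.28,-0.28,0.025,40],[0,0,0.367,-0.32,-0.32,0.03,40],[0,0,0.367,-0.355,-0.357,0.04,40],[0,0,0.367,-0.378,-0.38,0.044,40],[0,0,0.367,-0.386,-0.388,0.044,40],[0,0,0.367,-0.386,-0.388,0.044,40],[0,0,0.367,-0.386,-0.388,0.044,40],[0,0,0.367,-0.386,-0.388,0.044,40]]]'

```text
time: 2.0
ee_pos: [0.4431, 0.0937, 0.2006]
eef_rot: [0.348, 0.938, 0.0, -0.0]
ft_force: [0.1, 0.1, 0.5]
width: 0.0348
grip_force: 0.0
```

```bash
python3 - <<'E'
from h import *
from bench import readout,cams
s=readout.read_state();c=cams.camera("wrist")
print(s["time"],s["ee_pos"],s["joint_positions"].round(2) if hasattr(s["joint_positions"],"round") else s["joint_positions"])
p=[.4435,.0921,-2.283]
im=c["img"][:,:,::-1].copy()
Rz=R.from_euler("z",p[2]).as_matrix()
for b in boxes(True):
    uv=proj(b@Rz.T+[p[0],p[1],0],c,s);print(uv.round(0)[[0,7]].tolist())
    cv2.polylines(im,[np.round(cv2.convexHull(uv.astype(np.float32))).astype(int)],True,(0,0,255),1)
cv2.imwrite("pics/w1.png",im)
delta([.4435,.092,.030],49.2,s)
E
```

```text
2.0 [0.4430921  0.09371038 0.20063157] [-0.72 -0.04  0.41  1.97  0.02  1.2   0.54]
[[284.0, 147.0], [249.0, 209.0]]
[[257.0, 147.0], [248.0, 218.0]]
[[283.0, 202.0], [248.0, 218.0]]
turn [ 0.0002 -0.0001  0.0022] shift [-0.0014 -0.0011  0.1706]
```

View pics/w1.png

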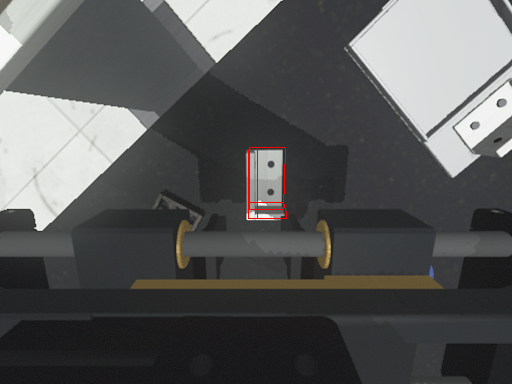

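The wrist view shows the model outline sitting on the bracket at (265,183), so the fit is right. Descend and grip.

Call:
step_arm --deltas '[[[0,0,0.002,-0.001,-0.001,0.04,45],[0,0,0.002,-0.001,-0.001,0.08,45],[0,0,0.002,-0.001,-0.001,0.12,45],[0,0,0.002,-0.001,-0.001,0.145,45],[0,0,0.002,-0.001,-0.001,0.16,45],[0,0,0.002,-0.001,-0.001,0.17,45],[0,0,0.002,-0.001,-0.001,0.17,45],[0,0,0.002,-0.001,-0.001,0.17,45],[0,0,0.002,-0.001,-0.001,0.17,0],[0,0,0.002,-0.001,-0.001,0.17,0],[0,0,0.002,-0.001,-0.001,0.17,0],[0,0,0.002,-0.001,-0.001,0.17,0],[0,0,0.002,-0.001,-0.001,0.17,0],[0,0,0.002,-0.001,-0.001,0.17,0]]]' --squeeze 35

```text
time: 3.8
ee_pos: [0.4435, 0.0912, 0.0306]
eef_rot: [0.349, 0.937, 0.0, -0.0]
ft_force: [0.0, -1.1, 2.8]
width: 0.0096
grip_force: 35.0
```

```bash
python3 - <<'E'
from h import *
from bench import readout
s=readout.read_state()
yaw=-2.283;xd=np.array([np.cos(yaw),np.sin(yaw)])
t=np.array([.462,.351])+.0175*xd;print(t)
delta([*t,.11],49.2,s);delta([*t,.0355],49.2,s)
E
```

```text
[0.45056369 0.33775384]
turn [ 0.     -0.0001 -0.0018] shift [ 0.1561  0.191  -0.0794]
turn [ 0.     -0.0001 -0.0018] shift [ 0.1561  0.191  -0.0049]
```

Call:
step_arm --deltas '[[[0,0,0,0,0,-0.015,0],[0,0,0,0,0,-0.04,0],[0,0,0,0,0,-0.07,0],[0,0,0,0.01,0.013,-0.08,0],[0,0,0,0.03,0.037,-0.08,0],[0,0,0,0.053,0.065,-0.08,0],[0,0,0,0.078,0.095,-0.08,0],[0,0,0,0.1,0.122,-0.08,0],[0,0,0,0.122,0.149,-0.08,0],[0,0,0,0.14,0.171,-0.08,0],[0,0,0,0.151,0.185,-0.08,0],[0,0,0,0.156,0.191,-0.08,0],[0,0,0,0.156,0.191,-0.08,0],[0,0,0,0.156,0.191,-0.06,0],[0,0,0,0.156,0.191,-0.04,0],[0,0,0,0.156,0.191,-0.025,0],[0,0,0,0.156,0.191,-0.015,0],[0,0,0,0.156,0.191,-0.015,0],[0,0,0,0.156,0.191,-0.015,0]]]'

```text
time: 6.18
ee_pos: [0.451, 0.3379, 0.0461]
eef_rot: [0.349, 0.937, 0.0, 0.0]
ft_force: [0.3, -0.2, -1.2]
width: 0.0094
grip_force: 35.0
```

```bash
python3 - <<'E'
from h import *
from bench import readout,cams
s=readout.read_state();c=cams.camera("scene")
print(s["ee_pos"],s["width"],s["ft_force"])
cv2.imwrite("pics/s1.png",cv2.resize(c["img"][120:230,110:300,::-1],None,fx=4,fy=4,interpolation=cv2.INTER_CUBIC))
delta([.4506,.3378,.0342],49.2,s)
E
```

```text
[0.45098437 0.33789635 0.04614281] 0.00935061881277099 [ 0.30620757 -0.17847796 -1.20826384]
turn [ 0.0009  0.0001 -0.0018] shift [ 0.0002 -0.0003  0.0119]
```

View pics/s1.png

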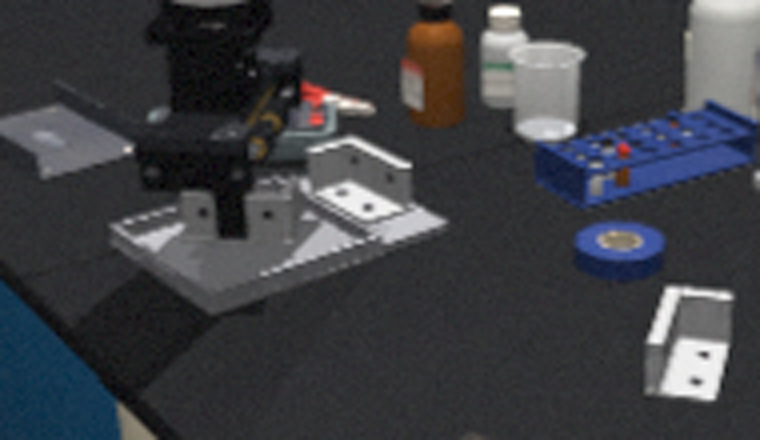

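The bracket hangs level and upright over the left tray, at about (245,215). Lower it, release and retreat.

Call:
step_arm --deltas '[[[0,0,0,0,0,0.005,0],[0,0,0,0,0,0.008,0],[0,0,0,0,0,0.01,0],[0,0,0,0,0,0.0115,0],[0,0,0,0,0,0.0115,0],[0,0,0,0,0,0.0115,0],[0,0,0,0,0,0.0115,40],[0,0,0,0,0,0.0115,40],[0,0,0,0,0,0.0115,40],[0,0,0,0,0,0.0115,40],[0,0,0,0,0,0,40],[0,0,0,0,0,-0.03,40],[0,0,0,0,0,-0.07,40],[0,0,0,0,0,-0.11,40],[0,0,0,0,0,-0.125,40],[0,0,0,0,0,-0.125,40]]]'

```text
time: 8.22
ee_pos: [0.4509, 0.338, 0.1714]
eef_rot: [0.349, 0.937, 0.001, 0.0]
ft_force: [-0.9, -0.7, -1.3]
width: 0.0348
grip_force: 0.0
```

```bash
python3 - <<'E'
from h import *
from bench import readout
s=readout.read_state();print(s["ee_pos"])
delta([.6006,.028,.17],-51.5,s)
E
```

```text
[0.45094258 0.33800033 0.17144304]
turn [ 1.4000e-03 -1.7000e-03  1.7558e+00] shift [-0.3161 -0.1363  0.0012]
```

Call:
step_arm --deltas '[[[0,0,0.12,-0.02,-0.009,0,40],[0,0,0.27,-0.05,-0.022,0,40],[0,0,0.42,-0.08,-0.034,0,40],[0,0,0.57,-0.11,-0.047,0,40],[0,0,0.72,-0.14,-0.06,0,40],[0,0,0.87,-0.17,-0.073,0,40],[0,0,1.02,-0.2,-0.086,0,40],[0,0,1.17,-0.23,-0.099,0,40],[0,0,1.32,-0.26,-0.112,0,40],[0,0,1.47,-0.285,-0.123,0,40],[0,0,1.6,-0.305,-0.131,0,40],[0,0,1.7,-0.314,-0.135,0,40],[0,0,1.756,-0.316,-0.136,0,40],[0,0,1.756,-0.316,-0.136,0,40],[0,0,1.756,-0.316,-0.136,0,40],[0,0,1.756,-0.316,-0.136,0,40]]]'

```text
time: 10.22
ee_pos: [0.6002, 0.0282, 0.1702]
eef_rot: [0.944, 0.33, -0.0, -0.0]
ft_force: [-0.3, 0.5, -0.9]
width: 0.035
grip_force: 0.0
```

```bash
python3 - <<'E'
from h import *
from bench import readout,cams
s=readout.read_state();c=cams.camera("wrist")
print(s["time"],s["ee_pos"],np.round(s["joint_positions"],2))
p=[.6006,.028,-4.04]
im=c["img"][:,:,::-1].copy()
Rz=R.from_euler("z",p[2]).as_matrix()
for b in boxes(False):
    uv=proj(b@Rz.T+[p[0],p[1],0],c,s)
    cv2.polylines(im,[np.round(cv2.convexHull(uv.astype(np.float32))).astype(int)],True,(0,0,255),1)
t=cams.camera("top");cr=cv2.resize(t["img"][165:260,100:185,::-1],None,fx=4,fy=4,interpolation=cv2.INTER_CUBIC)
w=cv2.resize(im[110:250,190:350],None,fx=2.7,fy=2.7);cr=cr[:378];o=np.zeros((380,800,3),np.uint8);o[:378,:340]=cr;o[:378,345:345+432]=w
cv2.imwrite("pics/w2.png",o)
delta([.6006,.028,.0305],-51.5,s)
E
```

```text
10.225 [0.60023136 0.02824132 0.17021843] [-0.68  0.39  0.7   1.66 -0.27  1.2  -0.81]
turn [-0.0003  0.0003  0.0009] shift [0.0002 0.0005 0.1397]
```

View pics/w2.png

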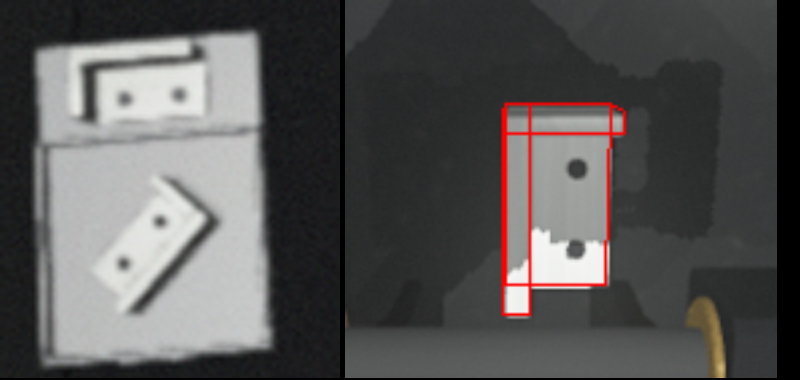

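The left bracket stands centred in the left tray, with its foot around (155,245). In the wrist view the model outline matches the right bracket at (565,200). Descend and grip.

Call:
step_arm --deltas '[[[0,0,0,0,0,0.03,45],[0,0,0,0,0,0.06,45],[0,0,0,0,0,0.09,45],[0,0,0,0,0,0.115,45],[0,0,0,0,0,0.13,45],[0,0,0,0,0,0.1395,45],[0,0,0,0,0,0.1395,45],[0,0,0,0,0,0.1395,45],[0,0,0,0,0,0.1395,0],[0,0,0,0,0,0.1395,0],[0,0,0,0,0,0.1395,0],[0,0,0,0,0,0.1395,0],[0,0,0,0,0,0.1395,0],[0,0,0,0,0,0.1395,0]]]' --squeeze 35

```text
time: 12.08
ee_pos: [0.6005, 0.0281, 0.0311]
eef_rot: [0.944, 0.33, 0.0, -0.0]
ft_force: [0.0, -0.2, 0.7]
width: 0.0097
grip_force: 35.0
```

```bash
python3 - <<'E'
from h import *
from bench import readout
s=readout.read_state()
yaw=-4.04;xd=np.array([np.cos(yaw),np.sin(yaw)])
t=np.array([.515,-.2107])+.0175*xd;print(t)
delta([*t,.11],-51.5,s)
E
```

```text
[ 0.50410001 -0.19700912]
turn [-0.     -0.0002 -0.0002] shift [-0.2155  0.1162 -0.0789]
```

Call:
step_arm --deltas '[[[0,0,0,0,0,-0.015,0],[0,0,0,0,0,-0.04,0],[0,0,0,0,0,-0.07,0],[0,0,0,-0.013,0.007,-0.08,0],[0,0,0,-0.04,0.022,-0.08,0],[0,0,0,-0.07,0.038,-0.08,0],[0,0,0,-0.105,0.057,-0.08,0],[0,0,0,-0.135,0.073,-0.08,0],[0,0,0,-0.165,0.089,-0.08,0],[0,0,0,-0.19,0.102,-0.08,0],[0,0,0,-0.207,0.112,-0.08,0],[0,0,0,-0.2155,0.116,-0.08,0],[0,0,0,-0.2155,0.116,-0.08,0],[0,0,0,-0.2155,0.116,-0.06,0],[0,0,0,-0.2155,0.116,-0.04,0],[0,0,0,-0.2155,0.116,-0.025,0],[0,0,0,-0.2155,0.116,-0.015,0],[0,0,0,-0.2155,0.116,-0.015,0],[0,0,0,-0.2155,0.116,-0.015,0]]]'

```text
time: 14.45
ee_pos: [0.5043, -0.1971, 0.0465]
eef_rot: [0.944, 0.33, 0.0, 0.0]
ft_force: [-0.2, -0.2, -1.3]
width: 0.0098
grip_force: 35.0
```

Call:
step_arm --deltas '[[[0,0,0,0,0,0.005,0],[0,0,0,0,0,0.008,0],[0,0,0,0,0,0.01,0],[0,0,0,0,0,0.0115,0],[0,0,0,0,0,0.0115,0],[0,0,0,0,0,0.0115,0],[0,0,0,0,0,0.0115,40],[0,0,0,0,0,0.0115,40],[0,0,0,0,0,0.0115,40],[0,0,0,0,0,0.0115,40],[0,0,0,0,0,0,40],[0,0,0,0,0,-0.03,40],[0,0,0,0,0,-0.07,40],[0,0,0,0,0,-0.11,40],[0,0,0,0,0,-0.15,40],[0,0,0,0,0,-0.19,40],[0,0,0,0,0,-0.22,40],[0,0,0,0,0,-0.22,40]]]'

```text
time: 16.7
ee_pos: [0.5048, -0.1976, 0.2688]
eef_rot: [0.944, 0.329, 0.002, 0.001]
ft_force: [-0.7, 0.1, -0.7]
width: 0.035
grip_force: 0.0
```

```bash
python3 - <<'E'
from h import *
from bench import cams
c=cams.camera("scene")["img"][120:320,120:400,::-1]; w=cams.camera("wrist")["img"][:,:,::-1]
a=cv2.resize(c,(448,320),interpolation=cv2.INTER_CUBIC);b=cv2.resize(w[60:300,180:420],(320,320))
cv2.imwrite("pics/fin.png",np.hstack([a,b]))
E
```

```text
(no output)
```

View pics/fin.png

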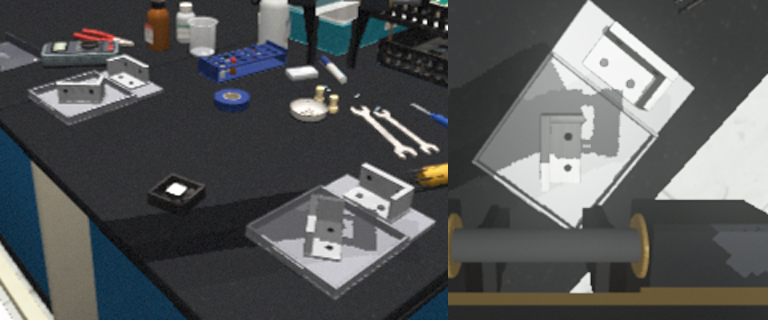

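Both brackets stand upright inside their bays: the left one at (85,90) and the right one at (325,225), also at (562,150) in the wrist view. The hands match the samples.

```bash
python3 -c "
from bench import r
print(r.close_job())"
```

```text
the job is handed in; nothing more can be done
None
```

Both brackets stand upright on the floor of the tray with the matching sample (left-hand in the left tray, right-hand in the right), and I handed the job in at about 17 s; no verdict came back.

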